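# Clamp the lid on a bail-top bearing canister

## Task

The cleaned bearing is back in its canister; seal it in against dust. Set the loose saddle lid squarely on the canister's mouth, bring the wire bail up from behind and over the lid until its cross rod lies in the groove of the saddle, then swing the front lever all the way down past its dead centre, so that the bail stays clamped on the lid by itself and squeezes the rubber seal. Let go of everything, and leave the grease tin, pliers and brush where they are.

Things in the scene. Friction and masses are not known exactly. Their poses are not given: they have to be found in the camera images.
- canister: Round steel canister, 92 mm in diameter, 126 mm tall to the rim, on a 108 mm foot 8 mm thick, fast on the bench; a ball bearing lies inside. Origin: centre of the underside, z up, x to its back (where the bail is parked), -x to its front (where the lever is), y along the hinge pins. Lever arms pass at y = +-53 mm, bail legs at +-59 mm.
- mouth (a point): Centre of the canister's mouth, level with the top of the free rubber seal, 130 mm above the bench. The mouth is 80 mm wide inside.
- lid: Loose steel lid, 90 mm in diameter, 0.18 kg, lying right way up. Origin: centre of the underside, z up. Spigot 74 mm wide, z 0 to 7 mm, enters the mouth with 3 mm play all round; flange z 7 to 11 mm rests on the seal (origin then 123 mm above the bench); on it a saddle block, 28 mm (x) by 36 mm (y), up to z 40 mm, to be gripped across its 36 mm.
- saddle (a point): On the lid, 41 mm above its origin: where the centre of the bail's rod lies when it rests in the groove. The groove, 12 mm wide and 3 mm deep between two round lips, runs along the lid's y; when the lid is on it must run along the canister's y (either way round, within about 0.08 rad), as the bail's rod does.
- lever (a joint): Lever angle, rad, about the canister's y: 0 = fully down at the front on its stop, up to 1.62 = raised. Dead centre at 0.26; below that a clamped lever pulls itself shut. Stiff (0.08 N m), it stays where it is left; clamping takes 3 to 7 N at the tab. It also carries the bail on an 18 mm crank: raising it gives the bail slack. With the rod in the groove and the seal still free it reads 1.0 to 1.2.
- lever_pivot (a point): Midway between the two lever pins, on the lever's hinge axis, 90 mm above the bench on the canister's axis.
- lever_tab (a point): Middle of the lever's flat thumb tab: 24 mm wide (y), 30 mm long, 4 mm thick, on the 107 mm wide U of wire. At lever 0 it is level, 83 mm in front of and 59 mm below lever_pivot (31 mm above the bench), its free end to the front; raised, it points up. It swings on a 102 mm radius about lever_pivot and can be pinched across its width from above, turning between the pads.
- bail (a joint): Bail angle relative to the lever, rad, about the canister's y, growing to the back. The bail leans back from upright by lever + bail - 0.06 rad. At the start it leans far back behind the canister; stiff (0.055 N m), it stays where it is left. With lever and bail both 0 its rod stands on the canister's axis.
- bail_pivot (a point): Midway between the bail's two pins on the lever's cranks; the bail turns about it. In the canister's frame at lever angle a it lies 18 mm from lever_pivot, at x = 18 sin(0.26 - a), z = -18 cos(0.26 - a) mm: 4.7 mm behind and 17.4 mm below it at a = 0, about 18 mm in front of it when raised. With the lever raised the rod passes about 7 mm above its place in the groove and is then lowered into it.
- bail_bar (a point): Middle of the bail's rod, 8 mm thick and 44 mm long along y, 88 mm from bail_pivot; this lies in the saddle's groove.
- bail_tab (a point): Middle of the bail's flat finger tab, 22 mm wide (y), 32 mm long, 4 mm thick, standing straight out from the rod away from bail_pivot; this point is 24 mm from bail_bar. It can be pinched across its width from above and turns between the pads as the bail swings.
- seal (a joint): How far the rubber sealing ring in the rim is squeezed, m: 0 = free, at most 0.005. It is a spring of about 9 N/mm; a clamped lid squeezes it by about 3 to 4 mm.
- grease_tin: Bystander: open steel grease tin, 76 mm in diameter, 42 mm tall. Origin: centre of its underside.
- pliers: Bystander: grey combination pliers, 168 mm long, 18 mm thick, lying flat. Origin: centre of the underside.
- brush: Bystander: flat brush with a wooden handle, 204 mm long, 13 mm thick, lying flat. Origin: centre of the underside.
There are look-alikes about, which are no part of the job. There is more than one size of the lid; the job needs the middle-sized.

How it is judged:
By the outcome, as a careful person would: the job done as asked, in the order asked, and still so for the second after the job is handed in, with the robot touching nothing.
It also fails if it takes over 64 s, if anything falls off the work surface, if the arm or the gripper's body presses on something with over 40 N, if the wrist force passes 120 N, or if a joint passes its speed limit or range.

## Robot

A 6-joint arm with a two-finger parallel gripper is mounted at the origin on a cart in front of the work surface, level with it; the furniture and walls round the work are solid. World frame = base frame: x ahead of the robot, y to its left, z up, the work surface at z = 0. Lengths are in m, angles in rad, forces in N, time in s.
With the tool pointing down it reaches from about 0.35 to 0.875 m from the base axis. Payload 4.2 kg.
Tool frame: the origin (TCP) lies at the very end of the fingers, on their centre line; the grasp point (between the pads) lies 19 mm behind it (manip.tcp_to_grasp is the distance from the TCP to the grasp point, in m); z points along the fingers, y is the line along which they close (so a half turn about z gives the same grasp; the last joint's range is limited). The gripper opens to 87 mm and grips with 3 to 60 N. Pads are 19 mm wide; open, the fingers measure 117 mm over their backs; the gripper's body (75 mm by 190 mm) begins 51 mm behind the grasp point.
Start: joints at [-1.039, 0.385, 0.008, 0, -1.194, -0.259], TCP at [0.168, -0.602, 0.223] pointing down, gripper open.
Joint ranges: [-3.14, 3.14], [-1.21, 2.06], [-1.07, 1.41], [-3.16, 2.05], [-2.99, -0.16], [-3.1, 3.1]. Speed limits (rad/s): [2.79, 2.79, 3.14, 3.14, 3.14, 3.14].

## Interface

Orientations are given as a 3x3 rotation matrix whose columns are the frame's x, y, z axes.
In Python, from cell import monitor, viewer, manip gives the robot as it stands.
- The arm moves only by the shell command python3 -m jog 'ROWS' [FORCE]. ROWS is JSON, a list of rows, each an object with "fingers": the closure, from -1 (fully open) to 1 (shut); "slide": the shift along the tool's x, y, z in units of 50 mm (1.0 is 50 mm), a list of three; "dr": the turn, a rotation vector about the tool's x, y, z in units of 6 degrees (1.0 is 6 degrees), a list of three. In form: [{"fingers": fingers, "slide": [tx, ty, tz], "dr": [wx, wy, wz]}, ...]. A call has 1 to 20 rows; each row is the pose to reach, as a shift and turn from the pose commanded when the call began, along the tool's axes at that moment; what a row does not reach only later rows make up. A row lasts 1/10 s, in which the tool goes at most 50 mm and 8.59 degrees, less where a joint would pass 70% of its speed; a pose out of reach is approached as far as the arm can. A call with a gripper value outside its range is refused whole. The fingers move at their own pace and stop on an object; FORCE is the grip in N (left out, the last holds). Time passes only in rows, so rows that repeat a pose let the fingers close. It gives the time, the measured TCP pose, the force, the opening and the grip force at its end, in the units of the state.
- monitor.sense(): the state, without advancing time (a new reading comes with each control period).
- viewer.grab_frame(name): name is "scene" or "side" or "wrist"; returns (picture, depth): 400x640x3 uint8, red, green, blue; 400x640 float32, m along the optical axis (not along the pixel's ray), 0 where there is no reading.
- viewer.calibration(name): a dict with "fovy" (degrees; the focal length in pixels is half the picture's height over the tangent of half this angle, whatever the lens; pixels are square), "cx", "cy" (the principal point, pixels), "world_to_cam" (4x4, takes a point from world to camera coordinates); the wrist camera has in their place "mount" (4x4, takes a point from camera to tool coordinates, whose origin is the TCP and whose axes are the flange's). Camera axes: x right, y down, z forward; pixel columns grow to the right and rows downward; lengths in m; the calibration is good to about 2 mm. A picture is of the moment at which its call begins: read the wrist's pose just before it. calibration takes no time and is no camera call.
- manip.job_done(): hands the job in; it is judged then, once.
The state is a dict: "time": time; "joint_pos": joint angles; "joint_velocities": joint speeds; "tau": joint torques, N m; "tcp_pos": TCP position; "ee_rot": TCP orientation; "ft_force": force on the tool from outside, world axes, zero at the start; "moment": the same for the moment, N m; "grip_width": opening from 0.0 (shut) to 1.0 (fully open); "finger_force": force on a finger pad.
Only numpy, scipy, OpenCV 4.12 (cv2) and the standard library are available. Lean on these libraries where they do the work, as an engineer would, in place of code of your own. Each camera call takes 0.05 s, during which the arm holds its last target. There are 200 camera calls.

## Working session

There is one attempt and no reset: what is moved stays moved. The work goes in short steps, Python scripts to look and compute and a shell command to move; the robot and the scene stay as the last step left them, time stands still between calls to the robot, and variables do not carry over. Pictures are saved under pics/ and viewed, at most 11 in all, crops included, and the job is handed in when it is done.

```bash
mkdir -p pics; ls
cat > h.py <<'E'
import numpy as np, cv2
from cell import monitor, viewer, manip
def grab(n):
    s=monitor.sense(); p,d=viewer.grab_frame(n); c=viewer.calibration(n)
    f=p.shape[0]/2/np.tan(np.radians(c['fovy'])/2)
    if 'world_to_cam' in c: T=np.linalg.inv(np.array(c['world_to_cam']))
    else:
        W=np.eye(4);W[:3,:3]=s['ee_rot'];W[:3,3]=s['tcp_pos'];T=W@np.array(c['mount'])
    return dict(p=p,d=d,f=f,cx=c['cx'],cy=c['cy'],T=T)
def cloud(g):
    v,u=np.mgrid[:g['p'].shape[0],:g['p'].shape[1]]
    d=g['d'];P=np.stack([(u-g['cx'])/g['f']*d,(v-g['cy'])/g['f']*d,d],-1)
    W=P@g['T'][:3,:3].T+g['T'][:3,3]; W[d<=0]=np.nan
    return W
def plane(g,u,v,z):
    r=g['T'][:3,:3]@np.array([(u-g['cx'])/g['f'],(v-g['cy'])/g['f'],1]);o=g['T'][:3,3]
    return o+r*(z-o[2])/r[2]
def pix(g,X):
    C=np.linalg.inv(g['T']);q=C[:3,:3]@np.array(X)+C[:3,3]
    return g['cx']+g['f']*q[0]/q[2],g['cy']+g['f']*q[1]/q[2]
def save(n,p): cv2.imwrite('pics/'+n+'.png',cv2.cvtColor(p,cv2.COLOR_RGB2BGR))
E
python3 - <<'E'
from h import *
import pickle
G={n:grab(n) for n in('scene','side')}
pickle.dump(G,open('g0.pkl','wb'))
for n in G: save(n+'0',G[n]['p']); print(n,G[n]['T'].round(3).tolist(),G[n]['f'])
s=monitor.sense();print(s['time'],s['tcp_pos'],np.round(s['ee_rot'],3).tolist(),s['ft_force'],s['grip_width'])
print(manip.tcp_to_grasp)
print(viewer.calibration('wrist'))
E
```

```text
pics
scene [[-0.765, -0.393, 0.51, 0.043], [-0.644, 0.478, -0.598, 0.554], [-0.009, -0.786, -0.619, 0.75], [0.0, 0.0, 0.0, 1.0]] 404.56607413046993
side [[-0.942, -0.204, 0.268, 0.232], [-0.336, 0.614, -0.714, 0.841], [-0.019, -0.763, -0.647, 0.923], [0.0, 0.0, 0.0, 1.0]] 393.2281649791562
0.1 [ 0.16824315 -0.60136502  0.22154935] [[-0.963, -0.269, -0.001], [-0.269, 0.963, 0.002], [0.0, 0.002, -1.0]] [-0.09545026 -0.31262788  0.07710547] 0.9981598809893109
0.0187
{'fovy': 65.53355300504936, 'cx': 319.3675314413494, 'cy': 194.80579167016523, 'mount': array([[-8.41135643e-05, -9.65403659e-01, -2.60759984e-01,
         7.14192266e-02],
       [ 9.99999996e-01, -7.28433255e-05, -5.28852276e-05,
        -2.39191600e-04],
       [ 3.20609679e-05, -2.60759987e-01,  9.65403661e-01,
        -1.62510113e-01],
       [ 0.00000000e+00,  0.00000000e+00,  0.00000000e+00,
         1.00000000e+00]])}
```

View pics/scene0.png

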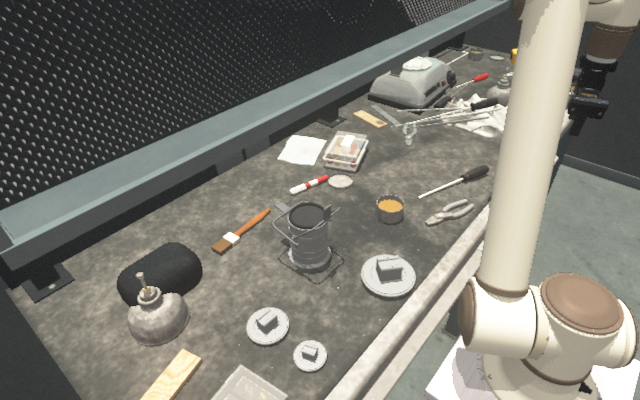

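View pics/side0.png

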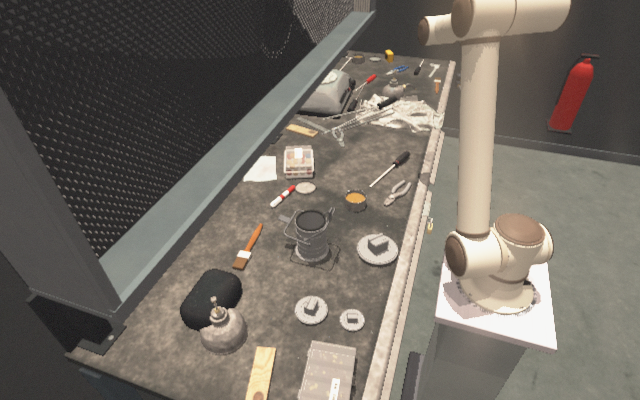

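The scene view shows three lids: large at (388,276), medium at (267,326), small at (310,355). The canister is at (310,235) with a tab sticking out at (283,209), the tin at (390,208), the pliers at (450,212) and the brush at (240,230). I'll measure the three lid sizes and check a close crop.

Run:
```python
from h import *
import pickle
G=pickle.load(open('g0.pkl','rb'))
for n in G:
    g=G[n];W=cloud(g)
    z=W[...,2]
    print(n,'bench z',np.nanmedian(z[220:230,345:360]), )
    m=((z>0.0065)&(z<0.05)).astype(np.uint8)
    k,l,st,ce=cv2.connectedComponentsWithStats(m)
    for i in range(1,k):
        if st[i,4]>150:
            q=W[l==i]; 
            if q[:,0].max()>1.1: continue
            fl=q[(q[:,2]<0.016)]
            if len(fl)<20: continue
            c,r=cv2.minEnclosingCircle(fl[:,:2].astype(np.float32)); print(ce[i].round(),st[i,4],np.round(c,4),round(r*2,4),'zmax',q[:,2].max().round(3), 'top',q[q[:,2]>q[:,2].max()-.006][:,:2].mean(0).round(4))
    h=(z>0.12)&(z<0.145)&(W[...,0]<.8)
    hh=np.zeros_like(h);hh[180:270,250:370]=1;q=W[h&hh];print('rim',len(q),q.min(0).round(3),q.max(0).round(3))
a=cv2.resize(G['scene']['p'][185:285,250:370],None,fx=5,fy=5,interpolation=cv2.INTER_CUBIC)
b=cv2.resize(G['scene']['p'][290:385,230:340],None,fx=3,fy=3,interpolation=cv2.INTER_CUBIC)
save('can',a)
```

```text
scene bench z -0.0002488612758708708
[507.  16.] 153 [ 0.9543 -2.3394] 0.1953 zmax 0.05 top [ 0.9702 -2.3417]
[447.  46.] 282 [ 0.9636 -1.5406] 0.2965 zmax 0.05 top [ 0.9845 -1.57  ]
[475.  53.] 167 [ 0.8452 -1.5511] 0.1322 zmax 0.044 top [ 0.8181 -1.5491]
[443. 109.] 3469 [ 0.737  -0.9347] 0.7866 zmax 0.05 top [ 0.6328 -0.8593]
[152. 207.] 4642 [ 0.9669 -0.0082] 1.1592 zmax 0.05 top [0.9898 0.1198]
[370. 118.] 260 [ 0.8433 -0.6338] 0.156 zmax 0.016 top [ 0.8404 -0.6367]
[301. 151.] 498 [ 0.8975 -0.3073] 0.1879 zmax 0.029 top [ 0.8735 -0.2987]
[345. 159.] 479 [ 0.7506 -0.3701] 0.1769 zmax 0.05 top [ 0.7172 -0.3268]
[468. 175.] 314 [ 0.3895 -0.4665] 0.2398 zmax 0.032 top [ 0.3617 -0.5505]
[310. 183.] 223 [ 0.7308 -0.1826] 0.165 zmax 0.02 top [ 0.7353 -0.1659]
[390. 208.] 625 [ 0.471  -0.2069] 0.0741 zmax 0.045 top [ 0.4713 -0.2052]
[449. 212.] 433 [ 0.3481 -0.321 ] 0.1672 zmax 0.019 top [ 0.3423 -0.3188]
[236. 234.] 527 [0.7377 0.0911] 0.2021 zmax 0.017 top [0.735  0.1313]
[310. 256.] 516 [0.5442 0.0415] 0.1005 zmax 0.05 top [0.5215 0.0656]
[388. 278.] 1509 [ 0.3488 -0.0182] 0.1309 zm
[... 1333 characters left out ...]
[0.7379 0.1286]
[377. 250.] 817 [ 0.3518 -0.0181] 0.1307 zmax 0.05 top [ 0.3485 -0.0019]
[312. 252.] 331 [0.5447 0.0461] 0.1047 zmax 0.05 top [0.5341 0.0719]
[498. 296.] 1608 [-0.0009  0.0068] 0.2009 zmax 0.05 top [-0.0086  0.0433]
[311. 309.] 735 [0.4703 0.2565] 0.0909 zmax 0.045 top [0.4707 0.2585]
[224. 339.] 784 [0.6629 0.3948] 0.1233 zmax 0.05 top [0.6524 0.4165]
[352. 319.] 418 [0.3579 0.2498] 0.0682 zmax 0.034 top [0.3561 0.2494]
[ 93. 338.] 949 [0.9702 0.5156] 0.1463 zmax 0.05 top [0.9764 0.5318]
[ 25. 362.] 955 [1.0696 0.633 ] 0.1578 zmax 0.05 top [1.0693 0.624 ]
[261. 373.] 1087 [0.5249 0.4618] 0.1379 zmax 0.018 top [0.5207 0.4661]
rim 317 [ 0.495 -0.018  0.12 ] [0.594 0.096 0.145]
```

View pics/can.png

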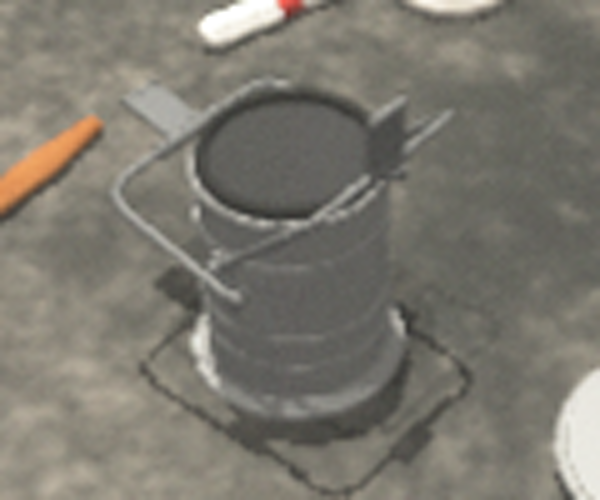

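Run:
```python
from h import *
import pickle
G=pickle.load(open('g0.pkl','rb'))
for n,roi in(('scene',(180,275,265,350)),('side',(200,260,270,345))):
    g=G[n];W=cloud(g);z=W[...,2]
    R=np.zeros(z.shape,bool);R[roi[0]:roi[1],roi[2]:roi[3]]=1
    q=W[R&(z>.122)&(z<.134)&(np.hypot(W[...,0]-.545,W[...,1]-.04)<.05)]
    A=np.c_[2*q[:,:2],np.ones(len(q))];s=np.linalg.lstsq(A,(q[:,:2]**2).sum(1),rcond=None)[0]
    print('rim circ',len(q),s[:2],np.sqrt(s[2]+s[0]**2+s[1]**2))
    m=R&(z>.142); 
    k,l,st,ce=cv2.connectedComponentsWithStats(m.astype(np.uint8))
    for i in range(1,k):
        if st[i,4]>5:q=W[l==i];print('high',ce[i].round(),len(q),q.mean(0).round(3),q.min(0).round(3),q.max(0).round(3))
    r=np.hypot(W[...,0]-.545,W[...,1]-.04)
    m=R&(z>.05)&(r>.06)
    k,l,st,ce=cv2.connectedComponentsWithStats(m.astype(np.uint8))
    for i in range(1,k):
        if st[i,4]>5:q=W[l==i];print('out',ce[i].round(),len(q),q.mean(0).round(3),q.min(0).round(3),q.max(0).round(3))
    # lid block top
    q=W[(z>.036)&(z<.05)&(np.hypot(W[...,0]-.47,W[...,1]-.257)<.03)]
    print('block',len(q),q.mean(0),cv2.minAreaRect(q[:,:2].astype(np.float32)))
```

```text
rim circ 319 [0.54556202 0.04031664] 0.04293667273333545
high [326. 215.] 174 [0.486 0.043 0.163] [ 0.482 -0.013  0.143] [0.499 0.093 0.187]
out [284. 213.] 228 [0.617 0.051 0.105] [ 0.555 -0.02   0.089] [0.652 0.101 0.113]
out [325. 218.] 151 [0.491 0.043 0.153] [ 0.482 -0.023  0.082] [0.529 0.094 0.187]
out [296. 245.] 11 [0.53  0.099 0.086] [0.526 0.097 0.081] [0.537 0.1   0.09 ]
block 191 [0.4684433  0.25763005 0.03865983] ((0.46919864416122437, 0.2569129765033722), (0.029066085815429688, 0.03528245911002159), 0.07240419089794159)
rim circ 263 [0.54811804 0.04080489] 0.0431414084282065
high [329. 217.] 79 [0.489 0.047 0.161] [ 0.485 -0.014  0.142] [0.5   0.094 0.189]
out [333. 211.] 16 [0.49  0.008 0.155] [ 0.485 -0.014  0.142] [0.498 0.03  0.186]
out [289. 222.] 155 [0.617 0.048 0.106] [ 0.551 -0.023  0.091] [0.654 0.101 0.115]
out [322. 229.] 30 [0.496 0.085 0.147] [0.487 0.06  0.129] [0.516 0.095 0.158]
out [309. 244.] 7 [0.532 0.1   0.089] [0.527 0.099 0.086] [0.539 0.101 0.092]
block 114 [0.47033723 0.257718   0.03959492] ((0.4706360399723053, 0.25722479820251465), (0.0386640764772892, 0.027690034359693527), 86.89751434326172)
```

```bash
python3 -m jog '[{"fingers":-1,"slide":[-2,1.5,-2.2],"dr":[0,0,0]},{"fingers":-1,"slide":[-2,1.5,-2.2],"dr":[0,0,0]},{"fingers":-1,"slide":[-2,1.5,-2.2],"dr":[0,0,0]},{"fingers":-1,"slide":[-6.7,5.4,-2.2],"dr":[0,0,1]},{"fingers":-1,"slide":[-6.7,5.4,-2.2],"dr":[0,0,1]},{"fingers":-1,"slide":[-6.7,5.4,-2.2],"dr":[0,0,1]},{"fingers":-1,"slide":[-6.7,5.4,-2.2],"dr":[0,0,1]},{"fingers":-1,"slide":[-6.7,5.4,-2.2],"dr":[0,0,2]},{"fingers":-1,"slide":[-6.7,5.4,-2.2],"dr":[0,0,2]},{"fingers":-1,"slide":[-9.66,12.9,-2.2],"dr":[0,0,2.6]},{"fingers":-1,"slide":[-9.66,12.9,-2.2],"dr":[0,0,2.6]},{"fingers":-1,"slide":[-9.66,12.9,-2.2],"dr":[0,0,2.6]},{"fingers":-1,"slide":[-9.66,12.9,-2.2],"dr":[0,0,2.6]},{"fingers":-1,"slide":[-9.66,12.9,-2.2],"dr":[0,0,2.6]},{"fingers":-1,"slide":[-9.66,12.9,-2.2],"dr":[0,0,2.6]},{"fingers":-1,"slide":[-9.66,12.9,-2.2],"dr":[0,0,2.6]},{"fingers":-1,"slide":[-9.66,12.9,-2.2],"dr":[0,0,2.6]},{"fingers":-1,"slide":[-9.66,12.9,-2.2],"dr":[0,0,2.6]},{"fingers":-1,"slide":[-9.66,12.9,-2.2],"dr":[0,0,2.6]},{"fingers":-1,"slide":[-9.66,12.9,-2.2],"dr":[0,0,2.6]}]' 40
python3 - <<'E'
from h import *
import pickle
s=monitor.sense();print(s['time'],s['tcp_pos'],np.round(s['ee_rot'],4).tolist(),s['joint_velocities'].round(2) if hasattr(s['joint_velocities'],'round') else s['joint_velocities'])
g=grab('wrist');pickle.dump(g,open('w1.pkl','wb'));save('w1',g['p'])
W=cloud(g);z=W[...,2]
for X in((.47,.257,.011),(.546,.04,.13)):print(pix(g,X))
E
```

```text
time: 2.1
tcp_pos: [0.4594, 0.1494, 0.332]
ee_rot: [[-1.0, -0.001, -0.001], [-0.001, 1.0, -0.001], [0.001, -0.001, -1.0]]
ft_force: [-0.3, -0.1, 0.4]
grip_width: 0.998
finger_force: 0.0
2.1 [0.4594109  0.14941965 0.33204906] [[-1.0, -0.0014, -0.0012], [-0.0014, 1.0, -0.0008], [0.0012, -0.0008, -1.0]] [-0.03 -0.02 -0.01  0.    0.   -0.  ]
(np.float64(388.19519077567156), np.float64(165.23616586900891))
(np.float64(233.1737911395379), np.float64(240.25939456541104))
```

View pics/w1.png

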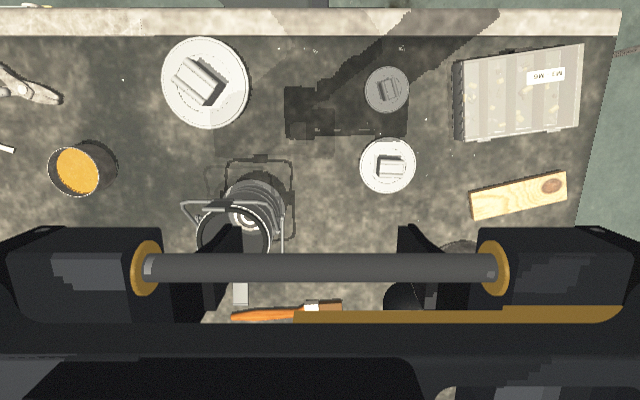

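The wrist view shows the medium lid at (388,165), with its groove running nearly along image-horizontal (world y). The lever wire frame is at (235,205), the mouth at (233,235), and the bail tab at (240,292) on the back side. Next I'll measure these precisely.

Run:
```python
from h import *
import pickle
g=pickle.load(open('w1.pkl','rb'));W=cloud(g);z=W[...,2]
r=np.hypot(W[...,0]-.47,W[...,1]-.257)
q=W[(r<.055)&(z>.006)&(z<.018)];print('flange',len(q),cv2.minEnclosingCircle(q[:,:2].astype(np.float32)),np.median(q[:,2]))
q=W[(r<.03)&(z>.033)];print('block',len(q),q[:,:2].mean(0),cv2.minAreaRect(q[:,:2].astype(np.float32)),q[:,2].max())
# grey lines direction on block: Hough on upscaled crop
gr=cv2.cvtColor(g['p'],cv2.COLOR_RGB2GRAY);c=cv2.resize(gr[145:190,365:415],None,fx=8,fy=8,interpolation=cv2.INTER_CUBIC)
L=cv2.createLineSegmentDetector().detect(c)[0][:,0]
for a in L:
    n=np.hypot(a[2]-a[0],a[3]-a[1])
    if n>90:
        P=[plane(g,365+a[i]/8,145+a[i+1]/8,.038) for i in(0,2)];d=P[1]-P[0];print(a.round(),'yaw from y',round(np.degrees(np.arctan2(-d[0],d[1]))%180,1),P[0][:2].round(4),P[1][:2].round(4))
save('lidw',cv2.cvtColor(c,cv2.COLOR_GRAY2RGB))
rc=np.hypot(W[...,0]-.546,W[...,1]-.04)
q=W[(rc<.052)&(z>.12)&(z<.134)];A=np.c_[2*q[:,:2],np.ones(len(q))];s=np.linalg.lstsq(A,(q[:,:2]**2).sum(1),rcond=None)[0];print('rim',len(q),s[:2],np.sqrt(s[2]+s[0]**2+s[1]**2))
q=W[(rc<.12)&(z>.142)&(z<.2)];print('lever hi',len(q),q.min(0),q.max(0))
# cross wire slope
for zz in((.142,.162),(.165,.2)):
    q=W[(rc<.12)&(z>zz[0])&(z<zz[1])];
    if len(q)>5: print(zz,len(q),q.mean(0),np.degrees(np.polyfit(q[:,1],q[:,0],1)[0]),q[:,1].min(),q[:,1].max())
q=W[(rc>.075)&(rc<.14)&(W[...,0]>.6)&(z>.06)&(z<.14)];print('bail',len(q),q.mean(0),q.min(0),q.max(0))
G=pickle.load(open('g0.pkl','rb'))
for n in G:
    V=cloud(G[n]);zz=V[...,2]
    R=np.zeros(zz.shape,bool);R[180:275,260:360]=1
    q=V[R&(V[...,0]<.51)&(zz>.148)&(zz<.163)];p=np.polyfit(q[:,1],q[:,0],1);print(n,'wire',len(q),'slope',p,q[:,1].min(),q[:,1].max(),q.mean(0))
    q=V[R&(V[...,0]<.51)&(zz>.167)&(zz<.2)];print(n,'tab',len(q),q.mean(0),q.min(0),q.max(0))
    q=V[R&(V[...,0]>.635)&(zz>.08)&(zz<.13)];print(n,'bailtab',len(q),q.mean(0),q.min(0),q.max(0))
    q=V[R&(V[...,0]>.6)&(V[...,0]<.632)&(zz>.08)&(zz<.13)];print(n,'bailU',len(q),q.mean(0),q.min(0),q.max(0))
```

```text
flange 1994 ((0.46976223587989807, 0.25569719076156616), 0.044914741069078445) 0.012010770086364947
block 459 [0.46948279 0.25530786] ((0.4698314070701599, 0.2555883526802063), (0.0364343486726284, 0.027487395331263542), 89.69588470458984) 0.042081636130127775
[174.  85. 283.  86.] yaw from y 179.8 [0.4512 0.2481] [0.4512 0.2681]
[311. 129. 123. 115.] yaw from y 176.0 [0.4592 0.2738] [0.4567 0.2389]
[126. 221. 302. 225.] yaw from y 178.6 [0.4765 0.2404] [0.4773 0.2734]
rim 870 [0.54629107 0.03924258] 0.042774998603117544
lever hi 612 [ 0.48373069 -0.01546675  0.14216305] [0.50074069 0.09276693 0.18772404]
(0.142, 0.162) 393 [0.48820679 0.04033088 0.15300176] 0.618656350482553 -0.015466751093819675 0.0927669278553084
(0.165, 0.2) 199 [0.48612687 0.03972254 0.1796381 ] 1.8358215776546531 0.026511491060013187 0.050653106484032234
bail 370 [0.63647138 0.03843218 0.10859177] [0.6193582  0.02718027 0.10255143] [0.65351045 0.0589259  0.11309563]
scene wire 98 slope [0.01781845 0.48540452] -0.0083488645624622 0.0924108972719348 [0.48619366 0.04428778 0.15437032]
scene tab 60 [0.48543672 0.03945465 0.17859624] [0.48290952 0.02726216 0.16710627] [0.48986525 0.05219331 0.18745628]
scene bailtab 48 [0.64325501 0.03938397 0.10977016] [0.6355679  0.02698406 0.10614335] [0.65219039 0.04944117 0.11341543]
scene bailU 138 [0.61675052 0.04358021 0.10476783] [ 0.60102805 -0.02029446  0.09931506] [0.63176325 0.0998595  0.10960613]
side wire 46 slope [0.03134526 0.48704355] -0.014014517642582214 0.09154660946093951 [0.48855395 0.04818584 0.1549041 ]
side tab 22 [0.48721387 0.0418776  0.18094375] [0.48588754 0.02798107 0.1681684 ] [0.48977907 0.05237203 0.18946128]
side bailtab 35 [0.64473111 0.0392483  0.11108014] [0.6363281  0.02524317 0.10662157] [0.65417517 0.0507079  0.11470578]
side bailU 85 [0.6171553  0.03821514 0.10578082] [ 0.60051113 -0.0210162   0.09836247] [0.63133941 0.09960135 0.11043792]
```

View pics/lidw.png

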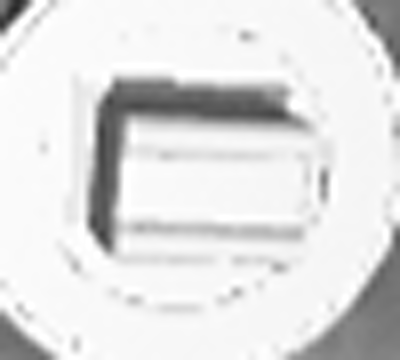

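The block centre is (0.470,0.256), which suits the 90 mm lid. The canister axis is (0.546,0.040), and both are yawed about 1°. I'll descend and grip the block.

```bash
python3 -m jog '[{"fingers":-1,"slide":[-0.2,2.12,2],"dr":[0,0,0.2]},{"fingers":-1,"slide":[-0.2,2.12,3],"dr":[0,0,0.2]},{"fingers":-1,"slide":[-0.2,2.12,4],"dr":[0,0,0.2]},{"fingers":-1,"slide":[-0.2,2.12,5],"dr":[0,0,0.2]},{"fingers":-1,"slide":[-0.2,2.12,5.6],"dr":[0,0,0.2]},{"fingers":-1,"slide":[-0.2,2.12,5.9],"dr":[0,0,0.2]},{"fingers":-1,"slide":[-0.2,2.12,6.1],"dr":[0,0,0.2]},{"fingers":-1,"slide":[-0.2,2.12,6.25],"dr":[0,0,0.2]},{"fingers":-1,"slide":[-0.2,2.12,6.32],"dr":[0,0,0.2]},{"fingers":-1,"slide":[-0.2,2.12,6.32],"dr":[0,0,0.2]},{"fingers":1,"slide":[-0.2,2.12,6.32],"dr":[0,0,0.2]},{"fingers":1,"slide":[-0.2,2.12,6.32],"dr":[0,0,0.2]},{"fingers":1,"slide":[-0.2,2.12,6.32],"dr":[0,0,0.2]},{"fingers":1,"slide":[-0.2,2.12,6.32],"dr":[0,0,0.2]},{"fingers":1,"slide":[-0.2,2.12,6.32],"dr":[0,0,0.2]},{"fingers":1,"slide":[-0.2,2.12,6.32],"dr":[0,0,0.2]},{"fingers":1,"slide":[-0.2,2.12,6.32],"dr":[0,0,0.2]}]' 30
python3 -c "
from h import *
s=monitor.sense();print(s['time'],s['tcp_pos'],np.round(s['ee_rot'],4).tolist())"
```

```text
time: 3.85
tcp_pos: [0.4697, 0.2555, 0.0165]
ee_rot: [[-1.0, 0.02, -0.0], [0.02, 1.0, -0.0], [0.0, -0.0, -1.0]]
ft_force: [-0.4, 0.7, 0.5]
grip_width: 0.449
finger_force: 0.0
3.85 [0.46967989 0.25546063 0.01652171] [[-0.9998, 0.0203, -0.0001], [0.0203, 0.9998, -0.0001], [0.0001, -0.0001, -1.0]]
```

```bash
python3 -m jog '[{"fingers":1,"slide":[0,0,0],"dr":[0,0,0]},{"fingers":1,"slide":[0,0,0],"dr":[0,0,0]},{"fingers":1,"slide":[0,0,0],"dr":[0,0,0]},{"fingers":1,"slide":[0,0,0],"dr":[0,0,0]},{"fingers":1,"slide":[0,0,-0.4],"dr":[0,0,0]},{"fingers":1,"slide":[0,0,-1],"dr":[0,0,0]},{"fingers":1,"slide":[0,0,-2],"dr":[0,0,0]},{"fingers":1,"slide":[0,0,-3],"dr":[0,0,0]},{"fingers":1,"slide":[0,0,-4],"dr":[0,0,0]},{"fingers":1,"slide":[0,0,-4.5],"dr":[0,0,0]},{"fingers":1,"slide":[0,0,-4.6],"dr":[0,0,0]},{"fingers":1,"slide":[0,0,-4.6],"dr":[0,0,0]}]' 30
python3 - <<'E'
from h import *
import pickle
s=monitor.sense();print(s['tcp_pos'])
g=grab('side');W=cloud(g)
S=grab('scene');V=cloud(S);z0=s['tcp_pos'][2]-.0165
# flange while held
for n,C in(('side',W),('scene',V)):
    z=C[...,2];r=np.hypot(C[...,0]-.47,C[...,1]-.2555)
    q=C[(r<.06)&(abs(z-z0-.009)<.006)];print(n,len(q),cv2.minEnclosingCircle(q[:,:2].astype(np.float32)),np.median(q[:,2])-z0)
E
```

```text
time: 5.05
tcp_pos: [0.4692, 0.2553, 0.2462]
ee_rot: [[-1.0, 0.021, -0.001], [0.021, 1.0, 0.001], [0.001, 0.001, -1.0]]
ft_force: [-0.1, -0.1, -2.2]
grip_width: 0.414
finger_force: 30.0
[0.46922655 0.25525075 0.24619303]
side 406 ((0.46962592005729675, 0.25660526752471924), 0.04552508518099785) 0.012406925673108637
scene 883 ((0.46794912219047546, 0.25592240691185), 0.045208051800727844) 0.010336534295647903
```

```bash
python3 -m jog '[{"fingers":1,"slide":[-0.4,-1,0],"dr":[0,0,0]},{"fingers":1,"slide":[-0.7,-1.9,0],"dr":[0,0,0]},{"fingers":1,"slide":[-1.1,-2.8,0],"dr":[0,0,0]},{"fingers":1,"slide":[-1.4,-3.6,0],"dr":[0,0,0]},{"fingers":1,"slide":[-1.63,-4.2,0],"dr":[0,0,0]},{"fingers":1,"slide":[-1.63,-4.29,0.3],"dr":[0,0,0]},{"fingers":1,"slide":[-1.63,-4.29,0.9],"dr":[0,0,0]},{"fingers":1,"slide":[-1.63,-4.29,1.5],"dr":[0,0,0]},{"fingers":1,"slide":[-1.63,-4.29,1.8],"dr":[0,0,0]},{"fingers":1,"slide":[-1.63,-4.29,1.85],"dr":[0,0,0]},{"fingers":1,"slide":[-1.63,-4.29,1.85],"dr":[0,0,0]},{"fingers":1,"slide":[-1.63,-4.29,1.85],"dr":[0,0,0]}]'
python3 - <<'E'
from h import *
s=monitor.sense();print(s['tcp_pos'],s['ft_force'])
a=grab('scene');b=grab('side')
A=cv2.resize(a['p'][175:275,260:360],None,fx=4,fy=4,interpolation=cv2.INTER_CUBIC)
B=cv2.resize(b['p'][175:275,260:360],None,fx=4,fy=4,interpolation=cv2.INTER_CUBIC)
save('pre',np.hstack([A,B]))
E
```

```text
time: 6.35
tcp_pos: [0.5473, 0.0394, 0.1544]
ee_rot: [[-1.0, 0.02, 0.001], [0.02, 1.0, -0.0], [-0.001, -0.0, -1.0]]
ft_force: [0.3, 0.2, -2.3]
grip_width: 0.407
finger_force: 30.0
[0.54730805 0.03944369 0.15441365] [ 0.26727361  0.24684268 -2.28512766]
```

View pics/pre.png

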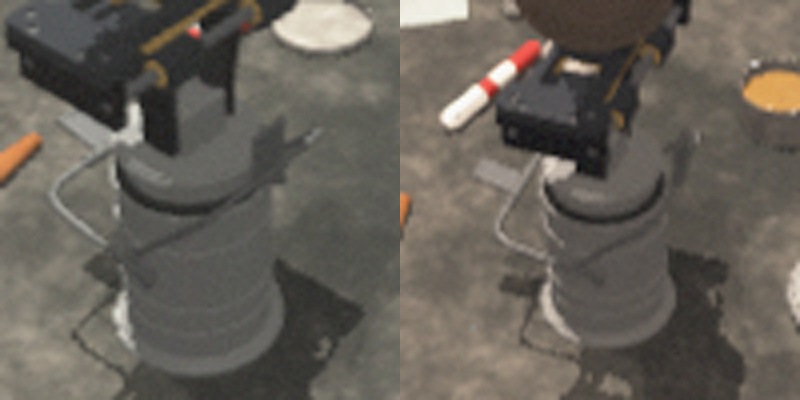

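The lid sits centred just above the mouth in both views, with the front lever clear. Lowering it.

```bash
python3 -m jog '[{"fingers":1,"slide":[0.02,0,0.05],"dr":[0,0,0]},{"fingers":1,"slide":[0.02,0,0.1],"dr":[0,0,0]},{"fingers":1,"slide":[0.02,0,0.15],"dr":[0,0,0]},{"fingers":1,"slide":[0.02,0,0.2],"dr":[0,0,0]},{"fingers":1,"slide":[0.02,0,0.25],"dr":[0,0,0]},{"fingers":1,"slide":[0.02,0,0.28],"dr":[0,0,0]},{"fingers":1,"slide":[0.02,0,0.31],"dr":[0,0,0]},{"fingers":1,"slide":[0.02,0,0.31],"dr":[0,0,0]}]'
```

```text
time: 7.25
tcp_pos: [0.5458, 0.0393, 0.1391]
ee_rot: [[-1.0, 0.02, 0.0], [0.02, 1.0, -0.0], [-0.0, -0.0, -1.0]]
ft_force: [-2.8, -1.0, 1.1]
grip_width: 0.41
finger_force: 30.0
```

```bash
python3 -m jog '[{"fingers":0.3,"slide":[0,0,0],"dr":[0,0,0]},{"fingers":0,"slide":[0,0,0],"dr":[0,0,0]},{"fingers":-0.2,"slide":[0,0,0],"dr":[0,0,0]},{"fingers":-0.2,"slide":[0,0,0],"dr":[0,0,0]},{"fingers":-0.2,"slide":[0,0,-0.5],"dr":[0,0,0]},{"fingers":-0.2,"slide":[0,0,-1.3],"dr":[0,0,0]},{"fingers":-0.2,"slide":[1,0,-2.3],"dr":[0,0,0]},{"fingers":-0.2,"slide":[1.7,0,-3],"dr":[0,0,0]},{"fingers":-0.2,"slide":[1.7,0,-3],"dr":[0,0,0]},{"fingers":-0.2,"slide":[1.7,0,-3],"dr":[0,0,0]}]'
python3 - <<'E'
from h import *
import pickle
s=monitor.sense();print(s['tcp_pos'],s['grip_width'])
G={n:grab(n) for n in('scene','side','wrist')};pickle.dump(G,open('g2.pkl','wb'))
for n,g in G.items():
    W=cloud(g);z=W[...,2];r=np.hypot(W[...,0]-.546,W[...,1]-.0395)
    q=W[(r<.05)&(z>.125)&(z<.139)];
    c=cv2.minEnclosingCircle(q[:,:2].astype(np.float32));print(n,'flange',len(q),c,q[:,2].mean(), 'plane',np.linalg.lstsq(np.c_[q[:,:2],np.ones(len(q))],q[:,2],rcond=None)[0].round(3))
    q=W[(r<.03)&(z>.156)&(z<.175)];
    if len(q)>9:print('  block',len(q),q.mean(0),q[:,2].max(),cv2.minAreaRect(q[:,:2].astype(np.float32)))
    q=W[(z>.06)&(z<.14)&(W[...,0]>.6)&(W[...,0]<.68)&(abs(W[...,1]-.04)<.014)];
    if len(q)>9:print('  bailtab',len(q),q.mean(0),q.min(0),q.max(0))
u=[pix(G['wrist'],(.546,.04,.13)),pix(G['wrist'],(.64,.04,.11))];print(u)
save('w2',G['wrist']['p'])
E
```

```text
time: 8.25
tcp_pos: [0.4607, 0.0413, 0.2919]
ee_rot: [[-1.0, 0.019, 0.007], [0.019, 1.0, 0.003], [-0.007, 0.003, -1.0]]
ft_force: [0.2, -0.4, 0.2]
grip_width: 0.604
finger_force: 0.0
[0.46067327 0.04131686 0.29189515] 0.6044768748191741
scene flange 551 ((0.5460864305496216, 0.040310174226760864), 0.04688639938831329) 0.1337867875841084 plane [ 0.017 -0.029  0.126]
  block 148 [0.54384728 0.041572   0.16051141] 0.16412267758837118 ((0.5443422198295593, 0.04036495089530945), (0.03681492805480957, 0.029390553012490273), 85.65308380126953)
  bailtab 123 [0.63029182 0.03963441 0.10746692] [0.61103369 0.02611095 0.09980576] [0.65070352 0.05364808 0.11360219]
side flange 410 ((0.5474853515625, 0.041545700281858444), 0.04698864743113518) 0.1343645251015424 plane [ 0.007 -0.049  0.133]
  block 97 [0.54567121 0.04263739 0.16175121] 0.166110018404092 ((0.5468702912330627, 0.04059387370944023), (0.03989330306649208, 0.02781556360423565), 84.60453033447266)
  bailtab 80 [0.6327233  0.03945915 0.10902883] [0.61336043 0.02694508 0.10208414] [0.65394541 0.05217655 0.11364982]
wrist flange 2248 ((0.5462120175361633, 0.037468742579221725), 0.046808283776044846) 0.13441790238895474 plane [0.011 0.007 0.128]
  bailtab 325 [0.62135803 0.03838743 0.10601902] [0.61219251 0.02603234 0.10177335] [0.63325948 0.05398319 0.10913042]
[(np.float64(319.9912839439145), np.float64(254.39106679577594)), (np.float64(321.41553749626), np.float64(315.088594092416))]
```

View pics/w2.png

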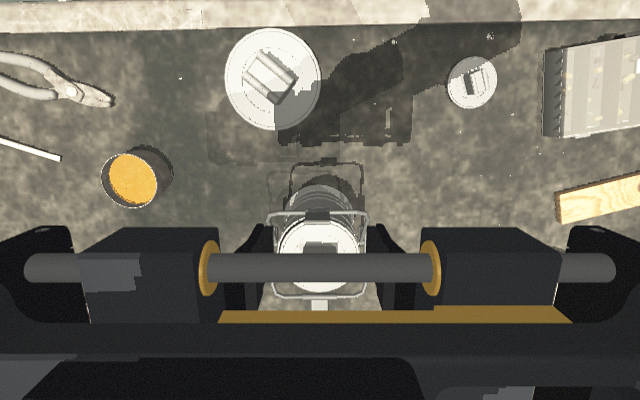

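The lid sits flat, with its flange top at z 0.134. The bail fit puts the pivot at (0.529, z 0.086), and the tip comes out at 128 mm from it, which matches the given sizes. Lean is about 1.35 rad. Next I'll move over the bail tab.

```bash
python3 -m jog '[{"fingers":-0.2,"slide":[-1,0.03,0],"dr":[0,0,0]},{"fingers":-0.2,"slide":[-2,0.03,0],"dr":[0,0,0]},{"fingers":-0.2,"slide":[-3,0.03,0],"dr":[0,0,0]},{"fingers":-0.2,"slide":[-3.6,0.03,0.5],"dr":[0,0,0]},{"fingers":-0.2,"slide":[-3.67,0.03,1.3],"dr":[0,0,0]},{"fingers":-0.2,"slide":[-3.67,0.03,2.2],"dr":[0,0,0]},{"fingers":-0.2,"slide":[-3.67,0.03,2.8],"dr":[0,0,0]},{"fingers":-0.2,"slide":[-3.67,0.03,3],"dr":[0,0,0]},{"fingers":-0.2,"slide":[-3.67,0.03,3],"dr":[0,0,0]},{"fingers":-0.2,"slide":[-3.67,0.03,3],"dr":[0,0,0]}]' 25
```

```text
time: 9.4
tcp_pos: [0.6456, 0.0388, 0.1395]
ee_rot: [[-1.0, 0.02, 0.002], [0.02, 1.0, -0.0], [-0.002, -0.0, -1.0]]
ft_force: [1.0, -0.5, 1.2]
grip_width: 0.599
finger_force: 0.0
```

```bash
python3 -m jog '[{"fingers":-0.2,"slide":[0.03,0.01,0.3],"dr":[0,0,0]},{"fingers":-0.2,"slide":[0.03,0.01,0.6],"dr":[0,0,0]},{"fingers":-0.2,"slide":[0.03,0.01,0.85],"dr":[0,0,0]},{"fingers":-0.2,"slide":[0.03,0.01,0.94],"dr":[0,0,0]},{"fingers":0.3,"slide":[0.03,0.01,0.94],"dr":[0,0,0]},{"fingers":0.6,"slide":[0.03,0.01,0.94],"dr":[0,0,0]},{"fingers":1,"slide":[0.03,0.01,0.94],"dr":[0,0,0]},{"fingers":1,"slide":[0.03,0.01,0.94],"dr":[0,0,0]},{"fingers":1,"slide":[0.03,0.01,0.94],"dr":[0,0,0]},{"fingers":1,"slide":[0.03,0.01,0.94],"dr":[0,0,0]},{"fingers":1,"slide":[0.03,0.01,0.94],"dr":[0,0,0]},{"fingers":1,"slide":[0.03,0.01,0.94],"dr":[0,0,0]}]' 25
```

```text
time: 10.6
tcp_pos: [0.6431, 0.0377, 0.0921]
ee_rot: [[-1.0, 0.02, 0.0], [0.02, 1.0, -0.002], [-0.0, -0.002, -1.0]]
ft_force: [0.3, -4.4, 0.8]
grip_width: 0.247
finger_force: 25.0
```

Gripped: the opening is 21.5 mm on a 22 mm tab. Swinging the bail up and over.

```bash
python3 -m jog '[{"fingers":1,"slide":[0.06,-0.02,-0.24],"dr":[0,0,0]},{"fingers":1,"slide":[0.15,-0.02,-0.46],"dr":[0,0,0]},{"fingers":1,"slide":[0.26,-0.02,-0.67],"dr":[0,0,0]},{"fingers":1,"slide":[0.38,-0.02,-0.87],"dr":[0,0,0]},{"fingers":1,"slide":[0.53,-0.03,-1.06],"dr":[0,0,0]},{"fingers":1,"slide":[0.7,-0.03,-1.23],"dr":[0,0,0]},{"fingers":1,"slide":[0.88,-0.03,-1.38],"dr":[0,0,0]},{"fingers":1,"slide":[1.07,-0.03,-1.52],"dr":[0,0,0]},{"fingers":1,"slide":[1.28,-0.03,-1.64],"dr":[0,0,0]},{"fingers":1,"slide":[1.43,-0.03,-1.7],"dr":[0,0,0]},{"fingers":1,"slide":[1.61,-0.03,-1.77],"dr":[0,0,0]},{"fingers":1,"slide":[1.61,-0.03,-1.77],"dr":[0,0,0]},{"fingers":1,"slide":[1.61,-0.03,-1.77],"dr":[0,0,0]}]'
python3 - <<'E'
from h import *
a=grab('scene');b=grab('side')
A=cv2.resize(a['p'][165:265,260:360],None,fx=4,fy=4,interpolation=cv2.INTER_CUBIC)
B=cv2.resize(b['p'][165:265,260:360],None,fx=4,fy=4,interpolation=cv2.INTER_CUBIC)
save('arc',np.hstack([A,B]))
for g in(a,b):
    W=cloud(g);z=W[...,2]
    q=W[(W[...,0]<.51)&(W[...,0]>.4)&(z>.167)&(z<.22)&(abs(W[...,1]-.04)<.02)];print('levtab',len(q),q.mean(0) if len(q) else 0)
E
```

```text
time: 11.9
tcp_pos: [0.5599, 0.0383, 0.18]
ee_rot: [[-1.0, 0.021, -0.004], [0.021, 1.0, -0.002], [0.004, -0.002, -1.0]]
ft_force: [-0.3, -6.5, -2.9]
grip_width: 0.243
finger_force: 25.0
levtab 64 [0.48592436 0.04120413 0.17816435]
levtab 24 [0.48775905 0.04252094 0.18013736]
```

View pics/arc.png

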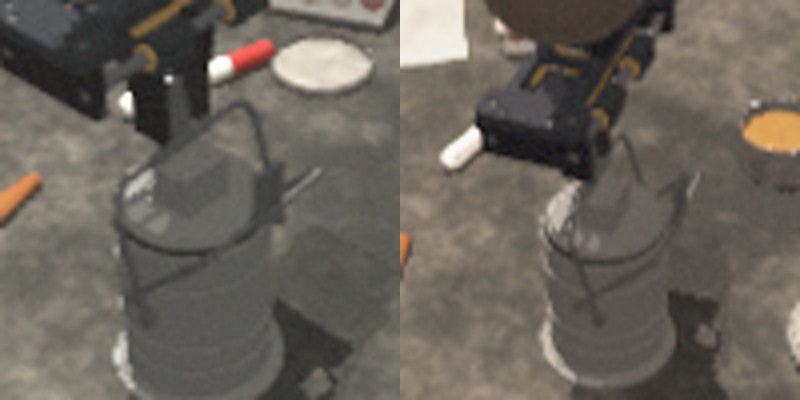

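The bail has cleared the back of the saddle and its rod is just behind and above the groove. Lid and lever (still raised) are undisturbed. Next I bring the rod over the groove and lower it.

```bash
python3 -m jog '[{"fingers":1,"slide":[0.06,-0.03,-0.04],"dr":[0,0,0]},{"fingers":1,"slide":[0.12,-0.04,-0.06],"dr":[0,0,0]},{"fingers":1,"slide":[0.16,-0.04,-0.07],"dr":[0,0,0]},{"fingers":1,"slide":[0.16,-0.04,-0.07],"dr":[0,0,0]},{"fingers":1,"slide":[0.16,-0.04,-0.07],"dr":[0,0,0]}]'
python3 -m jog '[{"fingers":1,"slide":[0,0,0.04],"dr":[0,0,0]},{"fingers":1,"slide":[0.01,0,0.08],"dr":[0,0,0]},{"fingers":1,"slide":[0.02,0,0.12],"dr":[0,0,0]},{"fingers":1,"slide":[0.03,0,0.15],"dr":[0,0,0]},{"fingers":1,"slide":[0.03,0,0.15],"dr":[0,0,0]}]'
```

```text
time: 12.5
tcp_pos: [0.5533, 0.038, 0.1827]
ee_rot: [[-1.0, 0.02, -0.002], [0.02, 1.0, 0.0], [0.002, 0.0, -1.0]]
ft_force: [-0.6, -0.1, -9.3]
grip_width: 0.247
finger_force: 25.1
time: 13.0
tcp_pos: [0.5555, 0.038, 0.1795]
ee_rot: [[-1.0, 0.019, 0.008], [0.019, 1.0, 0.001], [-0.008, 0.001, -1.0]]
ft_force: [0.4, -0.1, 5.4]
grip_width: 0.243
finger_force: 25.1
```

```bash
python3 -m jog '[{"fingers":1,"slide":[0.03,0,0],"dr":[0,0,0]},{"fingers":1,"slide":[0.06,0,0],"dr":[0,0,0]},{"fingers":1,"slide":[0.06,0,0.03],"dr":[0,0,0]},{"fingers":1,"slide":[0.06,0,0.06],"dr":[0,0,0]},{"fingers":1,"slide":[0.06,0,0.06],"dr":[0,0,0]}]'
python3 - <<'E'
from h import *
a=grab('scene');b=grab('side')
A=cv2.resize(a['p'][165:265,260:360],None,fx=4,fy=4,interpolation=cv2.INTER_CUBIC)
B=cv2.resize(b['p'][165:265,260:360],None,fx=4,fy=4,interpolation=cv2.INTER_CUBIC)
save('low',np.hstack([A,B]))
for g in(a,b):
    W=cloud(g);z=W[...,2]
    q=W[(W[...,0]<.51)&(W[...,0]>.4)&(z>.14)&(z<.22)&(abs(W[...,1]-.04)<.02)];print('levtab',len(q),q.mean(0),q[:,2].max(),q[:,0].min())
E
```

```text
time: 13.5
tcp_pos: [0.554, 0.0381, 0.1772]
ee_rot: [[-1.0, 0.019, 0.012], [0.019, 1.0, 0.001], [-0.011, 0.001, -1.0]]
ft_force: [2.7, -1.0, 6.0]
grip_width: 0.247
finger_force: 25.0
levtab 53 [0.46395417 0.04159506 0.15546929] 0.1671259795514446 0.4600811070479862
levtab 20 [0.46796292 0.04528715 0.15791328] 0.167262093874464 0.46169945028315806
```

View pics/low.png

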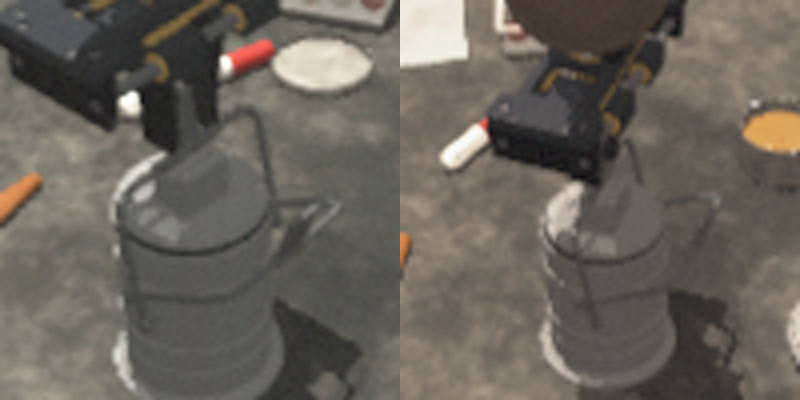

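```bash
python3 -m jog '[{"fingers":1,"slide":[0.03,0,-0.03],"dr":[0,0,0]},{"fingers":1,"slide":[0.07,0,-0.03],"dr":[0,0,0]},{"fingers":1,"slide":[0.1,0,-0.02],"dr":[0,0,0]},{"fingers":1,"slide":[0.1,0,0.02],"dr":[0,0,0]},{"fingers":1,"slide":[0.1,0,0.06],"dr":[0,0,0]},{"fingers":1,"slide":[0.1,0,0.1],"dr":[0,0,0]},{"fingers":1,"slide":[0.1,0,0.1],"dr":[0,0,0]}]'
python3 - <<'E'
from h import *
for n in('scene','side'):
    g=grab(n);W=cloud(g);z=W[...,2]
    q=W[(W[...,0]<.505)&(W[...,0]>.4)&(z>.1)&(z<.22)&(abs(W[...,1]-.04)<.012)];m=q.mean(0);print('levtab',len(q),m,q[:,2].max(),q[:,0].min(),np.arctan2(m[2]-.09,.546-m[0])+.618)
E
```

```text
time: 14.3
tcp_pos: [0.5491, 0.0381, 0.1734]
ee_rot: [[-1.0, 0.018, 0.012], [0.018, 1.0, 0.0], [-0.012, 0.001, -1.0]]
ft_force: [1.9, -1.8, 15.0]
grip_width: 0.245
finger_force: 25.0
levtab 138 [0.48212642 0.04151314 0.11901123] 0.13658010717134483 0.4394567029986003 1.044339220252549
levtab 70 [0.47209287 0.04134159 0.11935027] 0.1362939641960178 0.44134010268191093 0.9960243417096013
```

The rod is in the groove: TCP force is 15 N and the lever reads about 1.0, which is the given value. Releasing the bail tab and moving over the lever tab.

```bash
python3 -m jog '[{"fingers":1,"slide":[0,0,-0.06],"dr":[0,0,0]},{"fingers":0.3,"slide":[0,0,-0.06],"dr":[0,0,0]},{"fingers":0,"slide":[0,0,-0.06],"dr":[0,0,0]},{"fingers":0,"slide":[0,0,-0.06],"dr":[0,0,0]},{"fingers":0,"slide":[0,0,-0.06],"dr":[0,0,0]},{"fingers":0,"slide":[0,0,-0.5],"dr":[0,0,0]},{"fingers":0,"slide":[0,0,-1.2],"dr":[0,0,0]},{"fingers":0,"slide":[0.6,0,-1.6],"dr":[0,0,0]},{"fingers":0,"slide":[1.4,0,-1.6],"dr":[0,0,0]},{"fingers":0,"slide":[2,0,-1.6],"dr":[0,0,0]},{"fingers":0,"slide":[2,0,-1.6],"dr":[0,0,0]},{"fingers":0,"slide":[2,0,-1.6],"dr":[0,0,0]}]'
python3 - <<'E'
from h import *
fr=[]
for n in('scene','side'):
    g=grab(n);W=cloud(g);z=W[...,2];fr.append(cv2.resize(g['p'][165:265,260:360],None,fx=4,fy=4,interpolation=cv2.INTER_CUBIC))
    q=W[(W[...,0]<.480)&(W[...,0]>.4)&(z>.08)&(z<.15)&(abs(W[...,1]-.04)<.02)];m=q.mean(0);print('levtab',len(q),m,q.min(0),q.max(0))
    q=W[(W[...,0]<.58)&(W[...,0]>.52)&(z>.166)&(z<.22)&(abs(W[...,1]-.04)<.012)];
    if len(q):print('bailtab',len(q),q.mean(0),q.min(0),q.max(0))
save('rel',np.hstack(fr))
E
```

```text
time: 15.6
tcp_pos: [0.4445, 0.04, 0.2483]
ee_rot: [[-1.0, 0.02, 0.001], [0.02, 1.0, 0.0], [-0.001, 0.0, -1.0]]
ft_force: [0.4, 0.2, 0.9]
grip_width: 0.494
finger_force: 0.0
levtab 63 [0.45193317 0.04435529 0.11710194] [0.43963567 0.02841879 0.10086867] [0.46542744 0.0591133  0.13133391]
bailtab 107 [0.54495405 0.04004984 0.18419137] [0.54020846 0.02845207 0.16615044] [0.54880381 0.05131312 0.20178293]
levtab 53 [0.45453535 0.04183612 0.11801686] [0.44071001 0.02202514 0.10250835] [0.46807895 0.05604291 0.133446  ]
bailtab 49 [0.54658675 0.04202972 0.1846854 ] [0.54173847 0.02901935 0.16636644] [0.55132635 0.05169781 0.20564021]
```

View pics/rel.png

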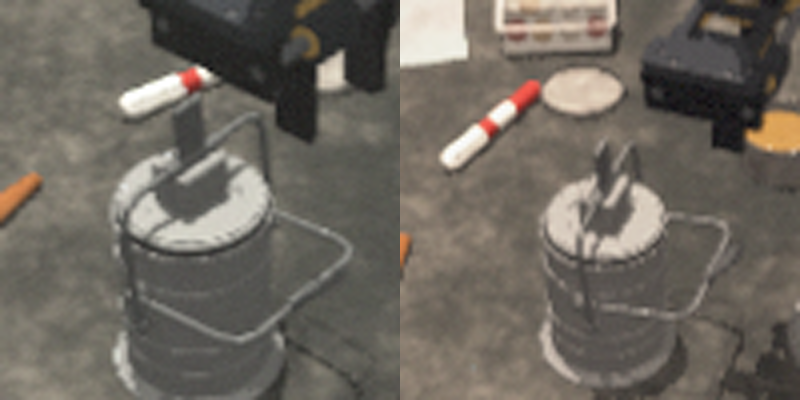

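The rod lies in the saddle groove with the bail upright, and the lever U is at the front. The tab is near (0.449, z 0.120), which puts the lever at about 0.92. Pinching the lever tab now.

```bash
python3 -m jog '[{"fingers":0,"slide":[0.03,-0.03,0.8],"dr":[0,0,0]},{"fingers":0,"slide":[0.03,-0.03,1.6],"dr":[0,0,0]},{"fingers":0,"slide":[0.03,-0.03,2.3],"dr":[0,0,0]},{"fingers":0,"slide":[0.03,-0.03,2.65],"dr":[0,0,0]},{"fingers":0,"slide":[0.03,-0.03,2.79],"dr":[0,0,0]},{"fingers":0,"slide":[0.03,-0.03,2.79],"dr":[0,0,0]},{"fingers":0.5,"slide":[0.03,-0.03,2.79],"dr":[0,0,0]},{"fingers":1,"slide":[0.03,-0.03,2.79],"dr":[0,0,0]},{"fingers":1,"slide":[0.03,-0.03,2.79],"dr":[0,0,0]},{"fingers":1,"slide":[0.03,-0.03,2.79],"dr":[0,0,0]},{"fingers":1,"slide":[0.03,-0.03,2.79],"dr":[0,0,0]},{"fingers":1,"slide":[0.03,-0.03,2.79],"dr":[0,0,0]}]' 30
```

```text
time: 16.9
tcp_pos: [0.4437, 0.0387, 0.109]
ee_rot: [[-1.0, 0.02, 0.001], [0.02, 1.0, 0.001], [-0.001, 0.001, -1.0]]
ft_force: [-0.4, 0.9, 1.5]
grip_width: 0.266
finger_force: 30.0
```

```bash
python3 -m jog '[{"fingers":1,"slide":[0.04,0,0.12],"dr":[0,0,0]},{"fingers":1,"slide":[0.08,0,0.25],"dr":[0,0,0]},{"fingers":1,"slide":[0.11,0,0.42],"dr":[0,0,0]},{"fingers":1,"slide":[0.13,0,0.58],"dr":[0,0,0]},{"fingers":1,"slide":[0.14,0,0.74],"dr":[0,0,0]},{"fingers":1,"slide":[0.13,0,0.9],"dr":[0,0,0]},{"fingers":1,"slide":[0.11,0,1.06],"dr":[0,0,0]},{"fingers":1,"slide":[0.08,0,1.23],"dr":[0,0,0]},{"fingers":1,"slide":[0.04,0,1.39],"dr":[0,0,0]},{"fingers":1,"slide":[-0.02,0,1.54],"dr":[0,0,0]},{"fingers":1,"slide":[-0.1,0,1.74],"dr":[0,0,0]},{"fingers":1,"slide":[-0.16,0,1.84],"dr":[0,0,0]},{"fingers":1,"slide":[-0.21,0,1.94],"dr":[0,0,0]},{"fingers":1,"slide":[-0.21,0,1.96],"dr":[0,0,0]},{"fingers":1,"slide":[-0.21,0,1.96],"dr":[0,0,0]}]'
python3 - <<'E'
from h import *
for n in('scene','side'):
    g=grab(n);W=cloud(g);z=W[...,2]
    q=W[(W[...,0]<.58)&(W[...,0]>.52)&(z>.164)&(z<.22)&(abs(W[...,1]-.04)<.012)];print('bailtab',len(q),q.mean(0),q.min(0),q.max(0))
    r=np.hypot(W[...,0]-.546,W[...,1]-.0395);q=W[(r<.044)&(r>.03)&(z>.12)&(z<.137)];print('flange',len(q),np.median(q[:,2]))
E
```

```text
time: 18.4
tcp_pos: [0.4542, 0.0386, 0.0122]
ee_rot: [[-1.0, 0.019, 0.001], [0.019, 1.0, 0.0], [-0.001, 0.0, -1.0]]
ft_force: [-3.6, 1.8, 24.3]
grip_width: 0.265
finger_force: 30.0<stdin>:4: RuntimeWarning: Mean of empty slice.
  ret = um.true_divide(
Traceback (most recent call last):
ValueError: zero-size array to reduction operation minimum which has no identity
```

```bash
python3 -m jog '[{"fingers":1,"slide":[0,0,-0.02],"dr":[0,0,0]},{"fingers":0.4,"slide":[0,0,-0.02],"dr":[0,0,0]},{"fingers":0,"slide":[0,0,-0.02],"dr":[0,0,0]},{"fingers":0,"slide":[0,0,-0.02],"dr":[0,0,0]},{"fingers":0,"slide":[0.1,0,-0.5],"dr":[0,0,0]},{"fingers":0,"slide":[0.4,0,-1.2],"dr":[0,0,0]},{"fingers":0,"slide":[0.8,0,-2],"dr":[0,0,0]},{"fingers":0,"slide":[1,-0.5,-3],"dr":[0,0,0]},{"fingers":0,"slide":[1,-1.2,-4],"dr":[0,0,0]},{"fingers":0,"slide":[1,-2,-5],"dr":[0,0,0]},{"fingers":0,"slide":[1,-3,-5],"dr":[0,0,0]},{"fingers":0,"slide":[1,-4,-5],"dr":[0,0,0]},{"fingers":0,"slide":[1,-4,-5],"dr":[0,0,0]}]'
python3 - <<'E'
from h import *
fr=[]
for n in('scene','side'):
    g=grab(n);W=cloud(g);z=W[...,2];fr.append(cv2.resize(g['p'][165:265,260:360],None,fx=4,fy=4,interpolation=cv2.INTER_CUBIC))
    for nm,m in(('bailtab',(W[...,0]<.58)&(W[...,0]>.52)&(z>.164)&(z<.22)),('levtab',(W[...,0]<.48)&(W[...,0]>.43)&(z>.015)&(z<.15))):
        q=W[m&(abs(W[...,1]-.04)<.012)]
        if len(q):print(nm,len(q),q.mean(0),q.min(0),q.max(0))
    r=np.hypot(W[...,0]-.546,W[...,1]-.0395);q=W[(r<.044)&(r>.03)&(z>.12)&(z<.137)];print('flange',len(q),np.median(q[:,2]))
save('end',np.hstack(fr))
E
```

```text
time: 19.75
tcp_pos: [0.3984, -0.1631, 0.2602]
ee_rot: [[-1.0, 0.023, -0.002], [0.023, 1.0, 0.001], [0.002, 0.001, -1.0]]
ft_force: [-0.5, 1.2, 0.2]
grip_width: 0.505
finger_force: 0.0
bailtab 94 [0.5407072  0.04018309 0.18222078] [0.53718067 0.02801635 0.16430361] [0.54494252 0.05118531 0.1989101 ]
levtab 99 [0.46398094 0.04035701 0.03320011] [0.44980484 0.02807264 0.02947421] [0.47938632 0.05062356 0.03773452]
flange 336 0.1315177298279177
bailtab 40 [0.54303605 0.04221568 0.18192549] [0.54017533 0.02836507 0.16421307] [0.55702083 0.05190198 0.201049  ]
levtab 53 [0.46496377 0.04091938 0.03436697] [0.45219668 0.02848188 0.02621782] [0.47831248 0.05070957 0.04006063]
flange 243 0.13231019006118383
```

View pics/end.png

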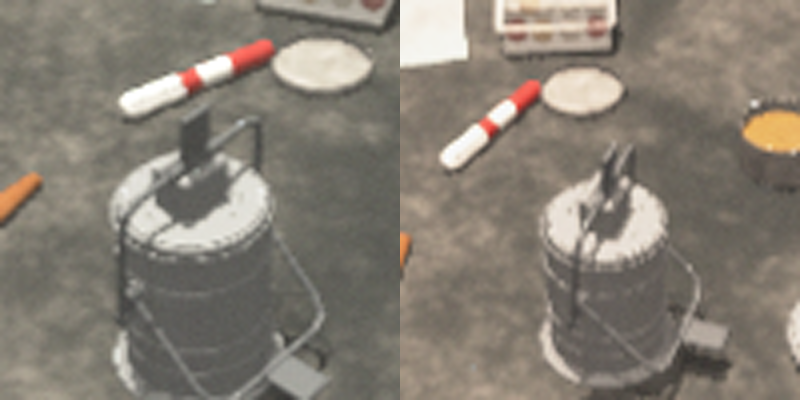

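The lever tab lies level at z ≈ 0.033, right on its stop. The rod is in the groove and the lid flange has sunk about 2–3 mm. The gripper is clear, so I'm handing in.

```bash
python3 -c "
from cell import manip
print(manip.job_done())"
```

```text
the job is handed in; nothing more can be done
None
```

I handed the job in at about 20 s. The middle-sized lid is seated, the bail rod lies in the groove, and the lever is down on its stop with the seal squeezed about 2–3 mm by the cameras (3–4 mm expected). Everything is released, and I never moved the grease tin, pliers or brush; the hand-in call gave no verdict.

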